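Lay out the idler rebuild set round the shaft clamp

TASK

Lay out the parts for the idler rebuild on the cabinet top: set the toothed pulley flat in the middle of the black plate, lay the ball bearing centred on top of the pulley, and lay the hex nut flat on the middle of the shaft clamp's top. Stand the brass bush upright on its flange on the cabinet just to the left of the clamp as the robot sees it, in line with the clamp's bore and close to its face. Leave the plate, the clamp and the cap screw and coil spring lying by them where they are.

Things in the scene. Friction and masses are not known exactly. Their poses are not given: they have to be found in the camera images.
- pulley: Toothed belt pulley: black toothed rim with a lighter grey hub disc on top and a bore, 66 mm in diameter, 26 mm high, lying flat. Origin: centre of its underside; z up along its axis. Its top bears things as a flat disc. Starts on the left half of the cabinet top.
- bearing: Sealed ball bearing, bright steel rings with a dark seal, 52 mm outer diameter, 15 mm high, lying flat. Origin: centre of its underside; z up along its axis. Starts on the left half of the cabinet top.
- bush: Flanged brass bush standing on its flange: flange 38 mm in diameter and 8 mm high, above it a barrel 28 mm in diameter; 34 mm high in all. Origin: centre of the flange's underside; z up along its axis. Starts on the left half of the cabinet top.
- nut: Large bright hex nut lying flat, 30 mm across flats (along its x axis, and every 60 degrees from it), 34 mm across corners (along its y axis), 14 mm high. Origin: centre of its underside; z up. Starts on the left half of the cabinet top.
- plate: The black steel plate lying on the right half of the cabinet top, 60 mm along its x axis by 85 mm along its y axis, 6 mm thick. Loose. Origin: centre of its underside; z up, x roughly away from the robot.
- clamp: Split aluminium shaft clamp, a loose grey block on the right half of the cabinet top: 46 mm along its x axis, 56 mm along its y axis; flat top at 50 mm, four dark screw heads at its corners up to 55 mm. The brass-lined bore runs along its x axis through the block's middle; its -x points to the robot's left (world +y) within 0.15 rad: the bush's side. Origin: centre of its underside; z up.
- screw: Black cap screw lying on its side, 52 mm long, 16 mm thick, in the middle of the cabinet top; a bystander that stays where it is. Origin: underside of its middle.
- coil: Steel coil spring lying on its side, 63 mm long (along its y axis), 24 mm thick, between the tape arm and the plate or clamp; a bystander that stays where it is. Origin: underside of its middle.

How it is judged (in metres and radians):
At the end, for the whole second after the job is handed in: All upright (0.12 rad) and at rest: pulley on the plate, centres within 12 mm; bearing on pulley, within 10 mm; nut on the clamp's top, within 10 mm; bush standing on the cabinet left of the clamp, within 12 mm of the bore's line, its centre 39 to 80 mm from the clamp's (horizontal distance between pulley and plate below 0.012 m and z of pulley in the frame of plate between 0.003 and 0.01 m and horizontal distance between bearing and pulley below 0.01 m and z of bearing in the frame of pulley between 0.022 and 0.03 m and horizontal distance between nut and clamp below 0.01 m and z of nut in the frame of clamp between 0.046 and 0.055 m and x of bush in the frame of clamp between -0.08 and -0.039 m and y of bush in the frame of clamp between -0.012 and 0.012 m and height (world z) of bush between -0.004 and 0.005 m and angle between each of pulley, bearing, bush, nut's own z axis and vertical below 0.12 rad and linear speed of each of pulley, bearing, bush, nut below 0.02 m/s); the robot touches nothing.
It fails at once if the plate is moved more than 20 mm (distance of plate from where it was at the start of the episode above 0.02 m).
It fails at once if the clamp is moved more than 20 mm (distance of clamp from where it was at the start of the episode above 0.02 m).
It fails at once if the cap screw is moved more than 20 mm (distance of screw from where it was at the start of the episode above 0.02 m).
It fails at once if the coil spring is moved more than 20 mm (distance of coil from where it was at the start of the episode above 0.02 m).
It also fails if it takes over 80 s, if anything falls off the work surface, if the arm or the gripper's body presses on something with over 40 N, if the wrist force passes 120 N, or if a joint passes its speed limit or range.

ROBOT

A 6-joint arm with a two-finger parallel gripper is mounted at the origin on a cart in front of the work surface, level with it; the furniture and walls round the work are solid. World frame = base frame: x ahead of the robot, y to its left, z up, the work surface at z = 0. Lengths are in m, angles in degrees, forces in N, time in s.
With the tool pointing down it reaches from about 0.325 to 0.75 m from the base axis. Payload 7.6 kg.
Tool frame: the origin (TCP) lies midway between the tips of the shut fingers; the grasp point (between the pads) lies 19 mm behind it (arm.grip_point_offset is the distance from the TCP to the grasp point, in m); x points along the fingers, y is the direction in which the jaws open and shut, and the axes are right-handed (so a half turn about x gives the same grasp; the last joint's range is limited). The gripper opens to 85 mm and grips with 20 to 120 N. Pads are 22 mm wide; open, the fingers measure 114 mm over their backs; the gripper's body (76 mm by 85 mm) begins 54 mm behind the grasp point. The pads swing forward as they close: fully open they stand 13 mm farther back than shut.
Start: joints at [69.311, 2.991, 80.254, -0, 96.75, -4.028], TCP at [0.151, 0.503, 0.231] pointing down, gripper open.
Joint ranges: [-166.34, 166.34], [-52.06, 124.39], [6.96, 135.62], [-60.46, 240.46], [14.63, 156.25], [-167.68, 167.68]. Speed limits (degrees/s): [147.25, 147.25, 172.46, 180, 180, 180].

INTERFACE

Orientations are given as a 3x3 rotation matrix whose columns are the frame's x, y, z axes.
In Python, from plant import arm gives the robot as it stands.
- The arm moves only by the tool arm_command, never from a script. Its argument "steps" is a list of rows, each a list of 2 entries, a list of its own where there are three numbers: the shift along the tool's x, y, z each as a share of 15 cm, from -1 to 1, then the turn about the tool's x as a share of 90 degrees, from -1 to 1. A call has 1 to 10 rows; each row is the pose to reach, as a shift and turn from the pose measured when the call began, along the tool's axes at that moment; what a row does not reach only later rows make up. A row lasts 1/10 s, in which the tool goes at most 50 mm and 8.59 degrees, less where a joint would pass 70% of its speed; a pose out of reach is approached as far as the arm can. A call with a number of a shift or a turn outside -1 to 1 is refused whole. A call with a gripper value outside its range is refused whole. "claw" is the opening, from -1 (shut) to 1 (fully open), set as the call begins (left out, the last holds). The fingers move at their own pace and stop on an object; the grip force is fixed at half the most. Time passes only in rows, so rows that repeat a pose let the fingers close. It gives the time, the measured TCP pose, the force and the opening at its end, in the units of the state.
- arm.observe(): the state, without advancing time (a new reading comes with each control period).
- arm.snapshot(name): name is "scene" or "top" or "wrist"; returns the picture (384x512x3 uint8, blue, green, red); there is no depth.
- arm.camera_info(name): a dict with "intrinsics" (3x3 intrinsics, pixels), "rvec" (rotation vector, rad) and "tvec" (3), from world to camera coordinates, as OpenCV has them; the wrist camera has in their place "tool_from_camera" (4x4, takes a point from camera to tool coordinates, whose origin is the TCP and whose axes are the tool frame's). Camera axes: x right, y down, z forward; pixel columns grow to the right and rows downward; lengths in m; the calibration is good to about 2 mm. A picture is of the moment at which its call begins: read the wrist's pose just before it. camera_info takes no time and is no camera call.
- arm.finish_job(): hands the job in, once; it reports no verdict.
The state is a dict: "clock": time; "q": joint angles; "joint_vel": joint speeds; "joint_torque": joint torques, N m; "position": TCP position; "eef_rot": TCP orientation; "wrist_force": force on the tool from outside, world axes, zero at the start; "moment": the same for the moment, N m; "gripper_width": opening from 0.0 (shut) to 1.0 (fully open).
Only numpy, scipy, OpenCV 4.12 (cv2) and the standard library are available. Lean on these libraries where they do the work, as an engineer would, in place of code of your own. Each camera call takes 0.05 s, during which the arm holds its last target.

## Working session

There is one attempt and no reset: what is moved stays moved. The work goes in short steps, Python scripts to look and compute and a tool call to move; the robot and the scene stay as the last step left them, time stands still between calls to the robot, and variables do not carry over. Pictures are saved under pics/ and viewed, and the job is handed in when it is done.

Besides the shell and the picture viewer there is one more tool, called after "Call:" as name(argument=value, ...), one argument or row to a line, values as JSON. arm_command: Moves the arm, as the interface text tells. Its arguments: {"type":"object","properties":{"steps":{"type":"array"},"claw":{"type":"number"}},"required":["steps"]}

```bash
ls; mkdir -p pics; python3 - <<'E'
from plant import arm
import cv2,numpy as np
print(arm.observe())
for n in("scene","top","wrist"):
    cv2.imwrite(f"pics/{n}0.png",arm.snapshot(n)); print(n,arm.camera_info(n))
print(arm.grip_point_offset)
E
```

```text
pics
{'clock': 0.0, 'q': array([ 6.93095646e+01,  3.02902278e+00,  8.03130825e+01,  1.96129510e-04,
        9.67502674e+01, -4.02901958e+00]), 'joint_vel': array([-0.0474287 ,  0.04523274, -0.07226222,  0.02190751,  0.03892526,
        0.09751641]), 'joint_torque': array([-1.62368979e-03, -3.81660962e+01, -3.60191238e+01, -1.53286824e-04,
        6.15478610e-03,  1.40509428e-05]), 'position': array([0.15040511, 0.50267761, 0.2304554 ]), 'eef_rot': array([[-5.72802443e-04,  2.86714594e-01,  9.58015873e-01],
       [-1.50702204e-03,  9.58014695e-01, -2.86715143e-01],
       [-9.99998700e-01, -1.60798217e-03, -1.16667945e-04]]), 'wrist_force': array([-0.33548927,  0.12033011,  0.43806924]), 'moment': array([-0.00813065,  0.06357708, -0.04064863]), 'gripper_width': 0.9990010431132497}
scene {'intrinsics': array([[484.32881998,   0.        , 255.08562062],
       [  0.        , 484.32881998, 194.28934663],
       [  0.        ,   0.        ,   1.        ]]), 'rvec': array([ 0.61317976, -2.40316759,  1.48045366]), 'tvec': array([0.49466277, 0.14023342, 0.65186603])}
top {'intrinsics': array([[466.29993731,   0.        , 258.18993719],
       [  0.        , 466.29993731, 191.64453594],
       [  0.        ,   0.        ,   1.        ]]), 'rvec': array([ 2.18732619, -2.13539273,  0.18744759]), 'tvec': array([0.01021928, 0.5750493 , 0.79399789])}
wrist {'intrinsics': array([[323.23370153,   0.        , 254.59802836],
       [  0.        , 323.23370153, 189.86303116],
       [  0.        ,   0.        ,   1.        ]]), 'tool_from_camera': array([[ 9.73999163e-04, -2.81233411e-01,  9.59638901e-01,
        -1.41350435e-01],
       [ 9.99998553e-01,  1.61258316e-03, -5.42376397e-04,
         8.11087295e-04],
       [-1.39496317e-03,  9.59638040e-01,  2.81234575e-01,
        -7.19965829e-02],
       [ 0.00000000e+00,  0.00000000e+00,  0.00000000e+00,
         1.00000000e+00]])}
0.0187
```

View pics/scene0.png

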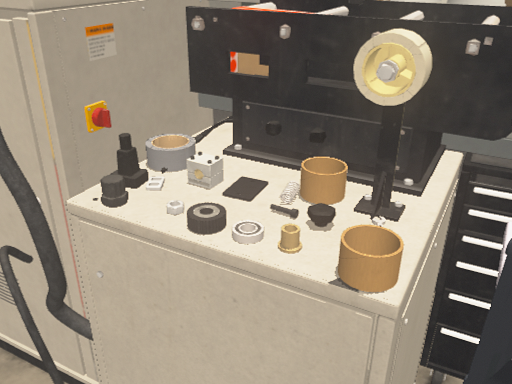

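View pics/top0.png

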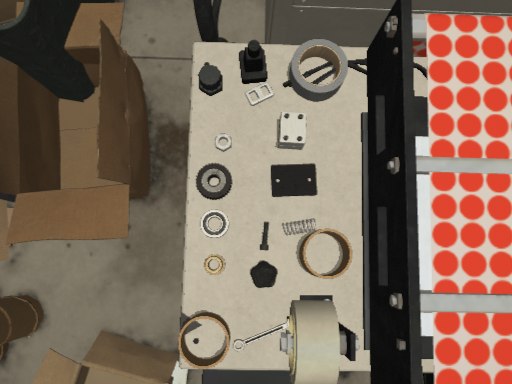

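View pics/wrist0.png

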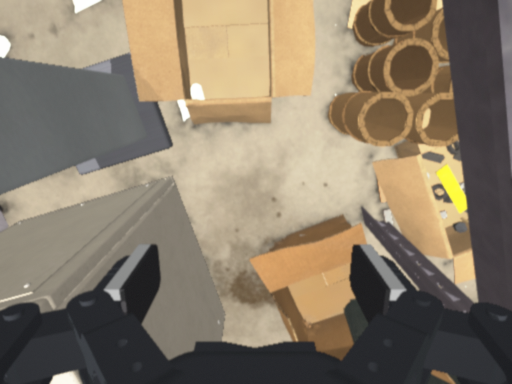

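The top view shows all the parts. In image pixels they are: nut (223,142), pulley (214,181), bearing (214,224), bush (215,265), clamp (292,130), plate (293,180), screw (265,235) and coil (299,227). Next I convert these to world positions, using an enlarged crop.

```bash
cat > h.py <<'E'
import cv2,numpy as np
from plant import arm
def cam(n):
    if n=="wrist":
        o=arm.observe();T=np.eye(4);T[:3,:3]=o['eef_rot'];T[:3,3]=o['position']
        c=arm.camera_info(n);M=np.linalg.inv(T@np.array(c['tool_from_camera']))
        return c['intrinsics'],M[:3,:3],M[:3,3]
    c=arm.camera_info(n);return c['intrinsics'],cv2.Rodrigues(c['rvec'])[0],c['tvec']
def up(C,u,v,z):
    K,R,t=C;d=R.T@np.linalg.inv(K)@[u,v,1];o=-R.T@t
    return o+d*(z-o[2])/d[2]
def pr(C,P):
    K,R,t=C;p=K@(R@np.asarray(P,float)+t);return p[:2]/p[2]
def st():
    o=arm.observe();R=o['eef_rot']
    print('t',o['clock'],'p',o['position'].round(4),'yaw(y axis)',np.degrees(np.arctan2(R[1,1],R[0,1])).round(2),'w',round(o['gripper_width'],3),'F',o['wrist_force'].round(1),'q',o['q'].round(1))
    return o
E
python3 - <<'E'
from h import *
C=cam("top");S=cam("scene")
print("campos",(-C[1].T@C[2]).round(3))
for n,u,v,z in [("nut",223,142,.014),("pulley",214,181,.026),("bearing",214,224,.015),("bush",215,265,.034),("clamp",292,130,.05),("plate",293.5,180,.006),("screw",265,235,.01),("coil",299,227,.012),("corner",190,43,0),("c2",368,370,0)]:
    P=up(C,u,v,z);print(n,P.round(4),pr(S,P).round(0))
im=cv2.imread("pics/top0.png")[90:290,180:360]
cv2.imwrite("pics/top0z.png",cv2.resize(im,None,fx=4,fy=4,interpolation=2)[:800//1][:600*2])
a=cv2.resize(im[:110],None,fx=4.4,fy=4.4,interpolation=2);cv2.imwrite("pics/za.png",a)
a=cv2.resize(im[90:200],None,fx=4.4,fy=4.4,interpolation=2);cv2.imwrite("pics/zb.png",a)
E
```

```text
campos [0.456 0.048 0.867]
nut [0.6706 0.0912 0.014 ] [177. 204.]
pulley [0.5942 0.1046 0.026 ] [209. 211.]
bearing [0.5167 0.1025 0.015 ] [250. 228.]
bush [0.4432 0.097  0.034 ] [293. 227.]
clamp [ 0.6875 -0.0344  0.05  ] [207. 159.]
plate [ 0.6035 -0.0428  0.006 ] [247. 187.]
screw [0.4991 0.0089 0.01  ] [284. 209.]
coil [ 0.5151 -0.0532  0.012 ] [291. 192.]
corner [0.871  0.1628 0.    ] [ 66. 202.]
c2 [ 0.2625 -0.1812  0.    ] [442. 200.]
```

View pics/za.png

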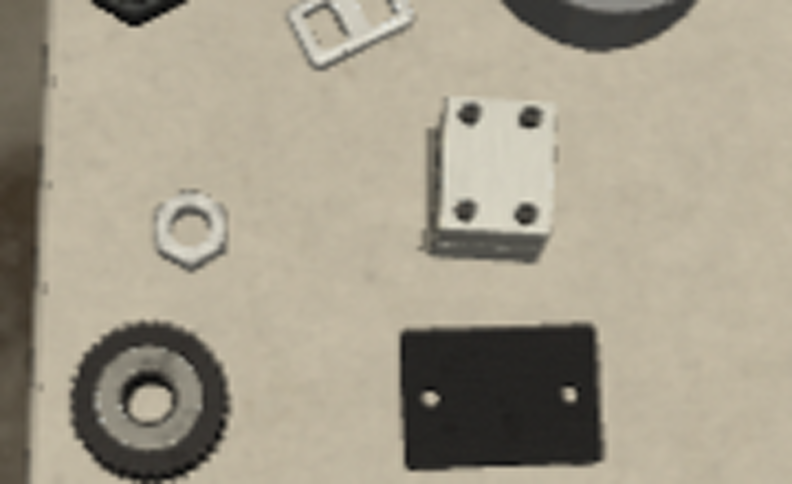

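View pics/zb.png

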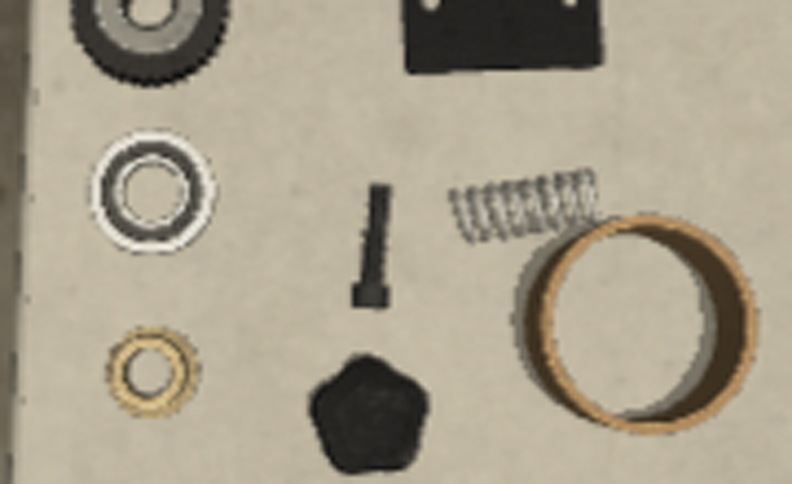

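```bash
python3 - <<'E'
from h import *
C=cam("top")
A=lambda X,Y,z:up(C,180+X/4.4-.4,90+Y/4.4-.4,z)
B=lambda X,Y,z:up(C,180+X/4.4-.4,180+Y/4.4-.4,z)
print("pulley",A(149,398,.026),A(150.5,401.5,.013))
print("nut",A(190,228,.014),"corners",A(190,190,.014),A(191,270,.010))
print("bearing",B(152.5,192,.015))
print("bush",B(148,371,.034),B(152.5,371,.010))
c=[A(*p,.05) for p in[(448,97),(555,101),(546,235),(438,229)]]
s=[A(*p,.055) for p in[(470,113),(531,117),(526,213),(465,211)]]
p=[A(*p,.006) for p in[(403,330),(597,325),(603,463),(407,468)]]
for n,q in(("clamp",c),("screws",s),("plate",p)):
    q=np.array(q);print(n,q.mean(0).round(4),"edge",(q[0]+q[3]-q[1]-q[2])[:2]/2,(q[0]+q[1]-q[2]-q[3])[:2]/2)
E
```

```text
pulley [0.59595028 0.10561399 0.026     ] [0.59664253 0.10582145 0.013     ]
nut [0.67171954 0.09162618 0.014     ] corners [0.68834619 0.09216616 0.014     ] [0.65438577 0.09080878 0.01      ]
bearing [0.51807622 0.10210594 0.015     ]
bush [0.44503901 0.10018645 0.034     ] [0.44476732 0.09984017 0.01      ]
clamp [ 0.6929 -0.0353  0.05  ] edge [0.00074163 0.0443649 ] [ 0.0565206  -0.00328407]
screws [ 0.6922 -0.0353  0.055 ] edge [0.00049145 0.0250258 ] [ 0.0409568  -0.00159167]
plate [ 0.6042 -0.0434  0.006 ] edge [-0.00443203  0.08338708] [0.0596369  0.00278822]
```

Call:
arm_command(
  steps=[
    [[0,0,0],-0.09],
    [[0,0,0],-0.186],
    [[0,0,0],-0.186],
  ],
  claw=1,
)

```text
clock: 0.45
position: [0.1504, 0.5026, 0.2303]
eef_rot: [[-0.001, -0.003, 1.0], [-0.002, 1.0, 0.003], [-1.0, -0.002, -0.001]]
wrist_force: [0.4, 0.3, 0.3]
gripper_width: 1.001
```

Call:
arm_command(
  steps=[
    [[0,-0.22,0.25],0],
    [[0,-0.44,0.5],0],
    [[0,-0.66,0.75],0],
    [[0,-0.88,1.0],0],
    [[0,-0.88,1.0],0],
  ],
)

```text
clock: 0.95
position: [0.3043, 0.3676, 0.2304]
eef_rot: [[0.0, 0.009, 1.0], [-0.003, 1.0, -0.009], [-1.0, -0.003, 0.0]]
wrist_force: [-0.4, 0.7, -0.6]
gripper_width: 0.998
```

Call:
arm_command(
  steps=[
    [[0,-0.22,0.25],0],
    [[0,-0.44,0.5],0],
    [[0,-0.66,0.75],0],
    [[0,-0.88,1.0],0],
    [[0,-0.88,1.0],0],
  ],
)

```text
clock: 1.45
position: [0.4557, 0.2312, 0.2302]
eef_rot: [[0.0, 0.018, 1.0], [-0.004, 1.0, -0.018], [-1.0, -0.004, 0.0]]
wrist_force: [0.1, 1.0, -0.1]
gripper_width: 0.999
```

```bash
python3 - <<'E'
from h import *
st()
E
```

```text
t 1.45 p [0.4557 0.2312 0.2302] yaw(y axis) 88.99 w 0.999 F [ 0.1  1.  -0.1] q [ 22.9   0.8  82.6  -0.2  96.7 -66.1]
```

Call:
arm_command(
  steps=[
    [[0,-0.21,0.25],-0.01],
    [[0.1,-0.42,0.5],-0.01],
    [[0.2,-0.63,0.75],-0.01],
    [[0.3,-0.82,0.95],-0.01],
    [[0.3,-0.82,0.95],-0.01],
    [[0.3,-0.82,0.95],-0.01],
  ],
)

```text
clock: 2.05
position: [0.5958, 0.1059, 0.1846]
eef_rot: [[-0.002, 0.005, 1.0], [-0.004, 1.0, -0.005], [-1.0, -0.004, -0.002]]
wrist_force: [-0.1, 0.4, 0.0]
gripper_width: 1.002
```

```bash
python3 - <<'E'
from h import *
st();C=cam("wrist")
cv2.imwrite("pics/w1.png",arm.snapshot("wrist"))
for n,P in dict(pulley=(.5962,.1057,.026),nut=(.6717,.0916,.014),bearing=(.518,.102,.015),plate=(.604,-.0434,.006)).items():print(n,pr(C,P))
E
```

```text
t 2.05 p [0.5958 0.1059 0.1846] yaw(y axis) 89.72 w 1.002 F [-0.1  0.4  0. ] q [  6.7  17.1  69.8  -0.2  93.3 -83.1]
pulley [254.19984496 174.41132614]
nut [241.17006258 241.49889623]
bearing [249.90777139  88.76170857]
plate [108.45403233 177.63830369]
```

View pics/w1.png

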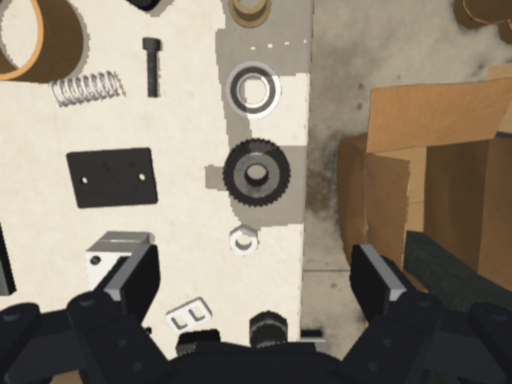

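Call:
arm_command(
  steps=[
    [[0.33,0.01,0],0],
    [[0.66,0.01,0],0],
    [[0.96,0.01,0],0],
    [[0.96,0.01,0],0],
  ],
)

```text
clock: 2.5
position: [0.5909, 0.109, 0.0359]
eef_rot: [[-0.012, 0.002, 1.0], [-0.005, 1.0, -0.002], [-1.0, -0.005, -0.012]]
wrist_force: [-1.0, -0.1, -0.6]
gripper_width: 1.0
```

Call:
arm_command(
  steps=[
    [[0.15,0.01,0],0],
    [[0.255,0.01,0],0],
    [[0.255,0.01,0],0],
  ],
)

```text
clock: 2.8
position: [0.5898, 0.111, -0.0025]
eef_rot: [[-0.013, 0.001, 1.0], [-0.005, 1.0, -0.001], [-1.0, -0.005, -0.013]]
wrist_force: [-0.8, 0.5, 0.8]
gripper_width: 0.995
```

Call:
arm_command(
  steps=[
    [[0,0,0],0],
    [[0,0,0],0],
    [[0,0,0],0],
    [[0,0,0],0],
    [[0,0,0],0],
  ],
  claw=-1,
)

```text
clock: 3.3
position: [0.5917, 0.1112, 0.0008]
eef_rot: [[-0.008, 0.001, 1.0], [-0.004, 1.0, -0.001], [-1.0, -0.004, -0.008]]
wrist_force: [-1.6, -0.1, 7.9]
gripper_width: 0.746
```

Call:
arm_command(
  steps=[
    [[-0.2,0,0],0],
    [[-0.5,0,0],0],
    [[-0.6,0,0],0],
    [[-0.6,0,0],0],
  ],
)

```text
clock: 3.7
position: [0.5943, 0.1118, 0.0946]
eef_rot: [[-0.001, 0.002, 1.0], [-0.003, 1.0, -0.002], [-1.0, -0.003, -0.001]]
wrist_force: [-0.2, 0.4, -2.2]
gripper_width: 0.743
```

```bash
python3 - <<'E'
from h import *
st();C=cam("wrist")
cv2.imwrite("pics/w2.png",arm.snapshot("wrist"))
st()
E
```

```text
t 3.7 p [0.5943 0.1118 0.0946] yaw(y axis) 89.91 w 0.743 F [-0.2  0.4 -2.2] q [  7.2  20.4  76.1  -0.2  83.5 -82.7]
t 3.75 p [0.5928 0.1116 0.0915] yaw(y axis) 89.92 w 0.742 F [-0.5  0.7 -2.3] q [  7.2  20.6  76.3  -0.2  83.5 -82.7]
```

View pics/w2.png

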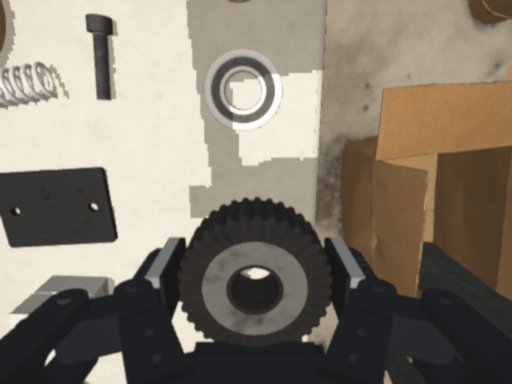

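```bash
cat >> h.py <<'E'
def ray_tool(u,v,xt):
    c=arm.camera_info("wrist");M=np.array(c['tool_from_camera']);d=M[:3,:3]@np.linalg.inv(c['intrinsics'])@[u,v,1];o=M[:3,3]
    return o+d*(xt-o[0])/d[0]
E
python3 - <<'E'
from h import *
C=cam("wrist");o=arm.observe()
p=ray_tool(255,287,-.0255);print("pulley tool",p, o['eef_rot']@p+o['position'])
print("plate",up(C,54.5,209,.006), up(C,58,206,.006)); print("bearing",up(C,244,90,.015))
E
```

```text
pulley tool [-0.0255      0.00103107  0.00362156] [0.59659195 0.11274199 0.11696931]
plate [ 0.60201332 -0.03723945  0.006     ] [ 0.59964662 -0.03422351  0.006     ]
bearing [0.51736347 0.10528033 0.015     ]
```

Call:
arm_command(
  steps=[
    [[0,-0.33,0.04],0],
    [[0,-0.66,0.04],0],
    [[0,-1,0.04],0],
    [[0,-1,0.04],0],
    [[0,-1,0.04],0],
    [[0,-1,0.04],0],
  ],
)

```text
clock: 4.35
position: [0.5978, -0.0373, 0.0903]
eef_rot: [[-0.009, 0.001, 1.0], [-0.003, 1.0, -0.001], [-1.0, -0.003, -0.009]]
wrist_force: [0.3, 0.1, -3.2]
gripper_width: 0.741
```

```bash
python3 - <<'E'
from h import *
st();C=cam("wrist")
a=arm.snapshot("wrist");b=arm.snapshot("top")
cv2.imwrite("pics/w3.png",np.hstack([a[:, 60:450],cv2.resize(b[80:272,180:380],None,fx=2,fy=2)]))
for P in [(.604,-.0434,.006),(.604,-.038,.006)]:print(pr(C,P))
E
```

```text
t 4.35 p [ 0.5978 -0.0373  0.0903] yaw(y axis) 89.96 w 0.741 F [ 0.3  0.1 -3.2] q [ -7.   20.1  77.1  -0.2  83.3 -96.9]
[245.6163233  206.24338702]
[252.93111277 206.25679126]
```

View pics/w3.png

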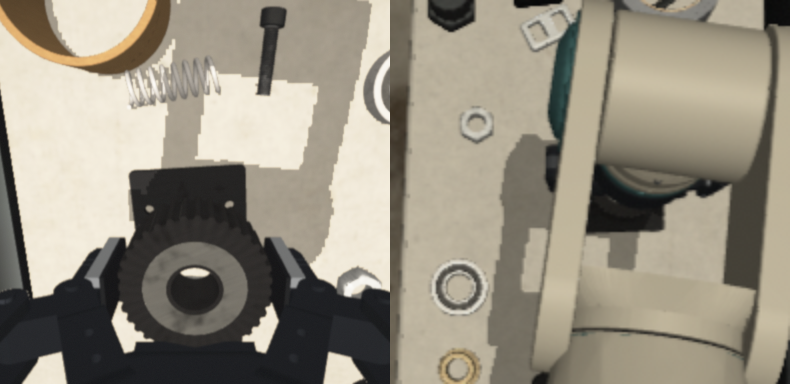

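Call:
arm_command(
  steps=[
    [[0.2,-0.03,0.02],0],
    [[0.4,-0.03,0.02],0],
    [[0.5,-0.03,0.02],0],
    [[0.52,-0.03,0.02],0],
    [[0.54,-0.03,0.02],0],
    [[0.54,-0.03,0.02],0],
  ],
)

```text
clock: 5.05
position: [0.6015, -0.0415, 0.0114]
eef_rot: [[-0.006, -0.001, 1.0], [-0.004, 1.0, 0.001], [-1.0, -0.004, -0.006]]
wrist_force: [0.3, 0.7, -2.0]
gripper_width: 0.745
```

```bash
python3 - <<'E'
from h import *
st();C=cam("wrist")
a=arm.snapshot("wrist")
cv2.imwrite("pics/w4.png",a);st()
E
```

```text
t 5.05 p [ 0.6015 -0.0415  0.0114] yaw(y axis) 90.05 w 0.745 F [ 0.3  0.7 -2. ] q [ -7.3  25.6  79.6  -0.3  75.  -97.3]
t 5.1 p [ 0.6015 -0.0416  0.0116] yaw(y axis) 90.04 w 0.744 F [ 0.4  0.1 -2.1] q [ -7.3  25.6  79.6  -0.3  75.1 -97.3]
```

View pics/w4.png

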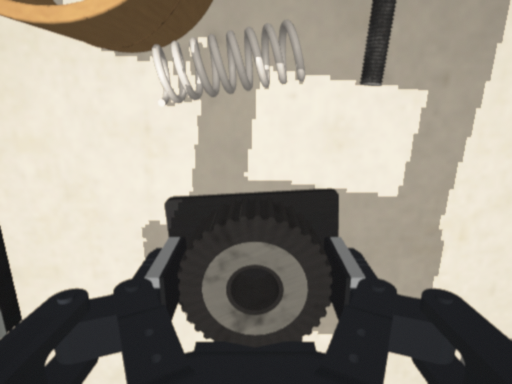

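Call:
arm_command(
  steps=[
    [[0.01,0,0],0],
    [[0.02,0,0],0],
    [[0.025,0,0],0],
    [[0.025,0,0],0],
  ],
)

```text
clock: 5.5
position: [0.6015, -0.0416, 0.0078]
eef_rot: [[-0.005, -0.001, 1.0], [-0.004, 1.0, 0.001], [-1.0, -0.004, -0.005]]
wrist_force: [-0.5, 0.1, -2.2]
gripper_width: 0.746
```

Call:
arm_command(
  steps=[
    [[0.01,0,0],0],
    [[0.015,0,0],0],
    [[0.015,0,0],0],
  ],
)

```text
clock: 5.8
position: [0.6017, -0.0417, 0.0068]
eef_rot: [[-0.005, -0.001, 1.0], [-0.004, 1.0, 0.001], [-1.0, -0.004, -0.005]]
wrist_force: [-4.1, 0.6, 4.4]
gripper_width: 0.746
```

Call:
arm_command(
  steps=[
    [[0,0,0],0],
    [[0,0,0],0],
    [[0,0,0],0],
    [[0,0,0],0],
  ],
  claw=1,
)

```text
clock: 6.2
position: [0.6017, -0.0417, 0.0067]
eef_rot: [[-0.005, -0.001, 1.0], [-0.004, 1.0, 0.001], [-1.0, -0.004, -0.005]]
wrist_force: [0.6, -0.4, -0.2]
gripper_width: 0.999
```

Call:
arm_command(
  steps=[
    [[-0.2,0,0],0],
    [[-0.5,0,0],0],
    [[-0.8,0,0],0],
    [[-0.8,0,0],0],
  ],
)

```text
clock: 6.6
position: [0.6058, -0.0416, 0.1351]
eef_rot: [[0.009, -0.001, 1.0], [-0.006, 1.0, 0.001], [-1.0, -0.006, 0.009]]
wrist_force: [-0.2, -0.1, 0.5]
gripper_width: 1.001
```

```bash
python3 - <<'E'
from h import *
st();C=cam("wrist")
a=arm.snapshot("wrist")
cv2.imwrite("pics/w5.png",a);print(pr(C,(.604,-.0434,.032)))
E
```

```text
t 6.6 p [ 0.6058 -0.0416  0.1351] yaw(y axis) 90.04 w 1.001 F [-0.2 -0.1  0.5] q [ -7.3  18.5  73.8  -0.3  87.2 -97.3]
[252.04982333 186.80336302]
```

View pics/w5.png

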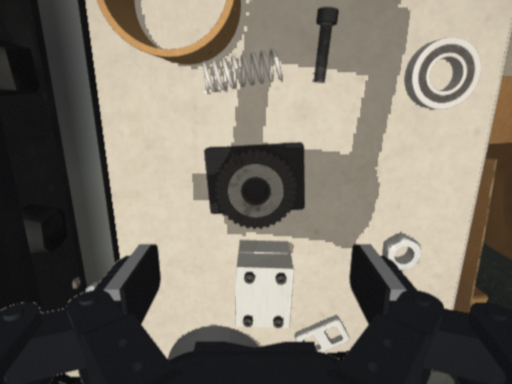

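```bash
python3 - <<'E'
from h import *
C=cam("wrist")
# use pose of snapshot approx
print("pulley",up(C,256,190,.032))
p=np.array([up(C,u,v,.006) for u,v in[(206,149),(303,144),(304,207),(210,213)]]);print("plate",p.mean(0))
print("clamp",np.mean([up(C,u,v,.055) for u,v in[(249,277),(281,277),(279,322),(247,321)]],0))
print("nut",up(C,404,250,.014),"bearing",up(C,446,73,.015))
st()
E
```

```text
pulley [ 0.60345079 -0.04005314  0.032     ]
plate [ 0.60156403 -0.04041432  0.006     ]
clamp [ 0.68583374 -0.03353466  0.055     ]
nut [0.66335806 0.09027293 0.014     ] bearing [0.51675848 0.10164187 0.015     ]
t 6.65 p [ 0.6044 -0.0414  0.1311] yaw(y axis) 90.04 w 0.999 F [ 0.5  0.1 -0.4] q [ -7.3  18.7  74.   -0.3  87.1 -97.3]
```

Call:
arm_command(
  steps=[
    [[0,0.28,-0.17],0],
    [[0,0.56,-0.34],0],
    [[0.1,0.84,-0.5],0],
    [[0.3,0.96,-0.58],0],
    [[0.4,0.96,-0.58],0],
    [[0.4,0.96,-0.58],0],
  ],
)

```text
clock: 7.25
position: [0.5155, 0.1018, 0.0666]
eef_rot: [[-0.003, -0.001, 1.0], [-0.006, 1.0, 0.001], [-1.0, -0.006, -0.003]]
wrist_force: [-0.1, 0.0, -0.3]
gripper_width: 1.003
```

```bash
python3 - <<'E'
from h import *
st();C=cam("wrist")
a=arm.snapshot("wrist")
cv2.imwrite("pics/w6.png",a);print(pr(C,(.5175,.103,.015)))
E
```

```text
t 7.25 p [0.5155 0.1018 0.0666] yaw(y axis) 90.09 w 1.003 F [-0.1  0.  -0.3] q [  7.3  10.1  91.9  -0.3  78.2 -82.7]
[255.63075547 216.09700875]
```

View pics/w6.png

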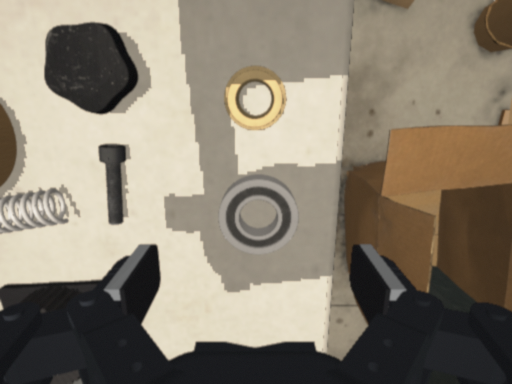

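Call:
arm_command(
  steps=[
    [[0.2,0.015,0.005],0],
    [[0.38,0.015,0.005],0],
    [[0.43,0.015,0.005],0],
    [[0.43,0.015,0.005],0],
  ],
)

```text
clock: 7.7
position: [0.518, 0.1024, 0.004]
eef_rot: [[-0.001, 0.001, 1.0], [-0.006, 1.0, -0.001], [-1.0, -0.006, -0.001]]
wrist_force: [-0.2, 0.6, -0.2]
gripper_width: 0.997
```

Call:
arm_command(
  steps=[
    [[0,0,0],0],
    [[0,0,0],0],
    [[0,0,0],0],
    [[0,0,0],0],
    [[0,0,0],0],
  ],
  claw=-1,
)

```text
clock: 8.2
position: [0.5194, 0.1025, 0.0064]
eef_rot: [[0.003, 0.001, 1.0], [-0.006, 1.0, -0.001], [-1.0, -0.006, 0.003]]
wrist_force: [-2.6, -0.6, 7.7]
gripper_width: 0.562
```

Call:
arm_command(
  steps=[
    [[-0.2,0,0],0],
    [[-0.5,0,0],0],
    [[-0.7,0,0],0],
    [[-0.7,0,0],0],
  ],
)

```text
clock: 8.6
position: [0.5219, 0.1035, 0.1176]
eef_rot: [[0.013, 0.001, 1.0], [-0.005, 1.0, -0.001], [-1.0, -0.005, 0.013]]
wrist_force: [1.0, 0.1, -1.7]
gripper_width: 0.555
```

```bash
python3 - <<'E'
from h import *
st()
a=arm.snapshot("wrist")
cv2.imwrite("pics/w7.png",a);st()
E
```

```text
t 8.6 p [0.5219 0.1035 0.1176] yaw(y axis) 89.95 w 0.555 F [ 1.   0.1 -1.7] q [  7.4   7.4  88.7  -0.4  83.2 -82.5]
t 8.65 p [0.5205 0.1033 0.1143] yaw(y axis) 89.95 w 0.558 F [-0.2 -0.3 -2.5] q [  7.4   7.5  88.9  -0.4  83.1 -82.5]
```

View pics/w7.png

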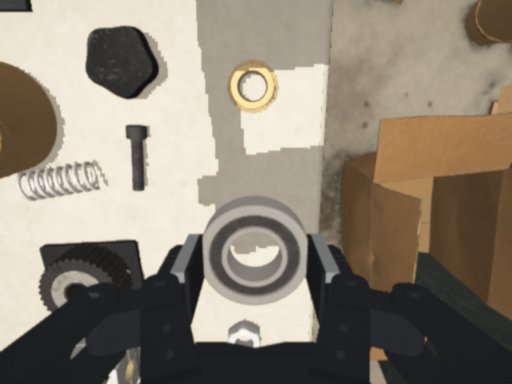

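```bash
python3 - <<'E'
from h import *
print(ray_tool(255,249,-.0095))
E
```

```text
[-0.0095      0.00103047 -0.00548517]
```

Call:
arm_command(
  steps=[
    [[0,-0.24,0.15],0],
    [[0,-0.49,0.3],0],
    [[0,-0.73,0.45],0],
    [[0,-0.97,0.6],0],
    [[0,-0.97,0.6],0],
    [[0,-0.97,0.6],0],
  ],
)

```text
clock: 9.25
position: [0.6095, -0.0428, 0.1135]
eef_rot: [[0.005, 0.002, 1.0], [-0.004, 1.0, -0.002], [-1.0, -0.004, 0.005]]
wrist_force: [-0.2, 1.4, -3.1]
gripper_width: 0.559
```

```bash
python3 - <<'E'
from h import *
st();C=cam("wrist")
a=arm.snapshot("wrist")
cv2.imwrite("pics/w8.png",a);st()
E
```

```text
t 9.25 p [ 0.6095 -0.0428  0.1135] yaw(y axis) 89.86 w 0.559 F [-0.2  1.4 -3.1] q [ -7.4  20.2  74.2  -0.2  85.3 -97.2]
t 9.3 p [ 0.6094 -0.0419  0.114 ] yaw(y axis) 89.94 w 0.558 F [-0.6 -0.9 -1.7] q [ -7.3  20.1  74.2  -0.2  85.3 -97.2]
```

View pics/w8.png

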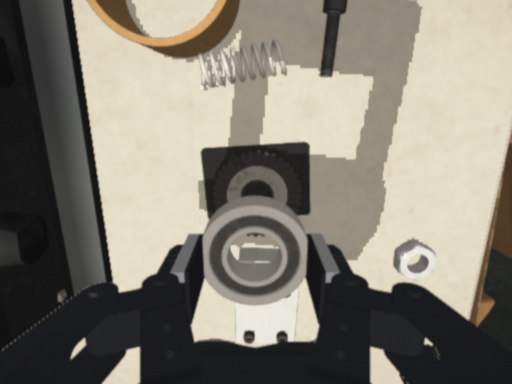

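Call:
arm_command(
  steps=[
    [[0.2,0.01,0.01],0],
    [[0.4,0.01,0.01],0],
    [[0.46,0.01,0.01],0],
    [[0.47,0.01,0.01],0],
    [[0.47,0.01,0.01],0],
  ],
)

```text
clock: 9.8
position: [0.6117, -0.0402, 0.0447]
eef_rot: [[0.007, 0.0, 1.0], [-0.005, 1.0, -0.0], [-1.0, -0.005, 0.007]]
wrist_force: [0.0, 0.6, -2.0]
gripper_width: 0.555
```

```bash
python3 - <<'E'
from h import *
st();C=cam("wrist")
a=arm.snapshot("wrist")
cv2.imwrite("pics/w9.png",a);st()
E
```

```text
t 9.8 p [ 0.6117 -0.0402  0.0447] yaw(y axis) 89.99 w 0.555 F [ 0.   0.6 -2. ] q [ -7.1  24.3  77.3  -0.2  78.1 -97.1]
t 9.85 p [ 0.6122 -0.0404  0.0454] yaw(y axis) 89.96 w 0.555 F [ 0.2 -1.3 -1.4] q [ -7.1  24.2  77.2  -0.2  78.1 -97.1]
```

View pics/w9.png

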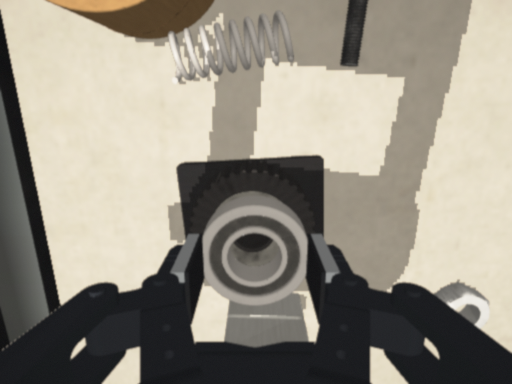

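Call:
arm_command(
  steps=[
    [[0.02,0,-0.01],0],
    [[0.04,0,-0.01],0],
    [[0.05,0,-0.01],0],
    [[0.05,0,-0.01],0],
  ],
)

```text
clock: 10.25
position: [0.6109, -0.0405, 0.0386]
eef_rot: [[0.009, 0.001, 1.0], [-0.005, 1.0, -0.001], [-1.0, -0.005, 0.009]]
wrist_force: [-1.8, 0.2, 3.2]
gripper_width: 0.558
```

Contact: the vertical force rose from -2 to +3 N. Releasing the bearing.

Call:
arm_command(
  steps=[
    [[0,0,0],0],
    [[0,0,0],0],
    [[0,0,0],0],
    [[0,0,0],0],
  ],
  claw=1,
)

```text
clock: 10.65
position: [0.6109, -0.0405, 0.0385]
eef_rot: [[0.009, 0.001, 1.0], [-0.005, 1.0, -0.001], [-1.0, -0.005, 0.009]]
wrist_force: [0.0, 0.5, 0.3]
gripper_width: 1.005
```

Call:
arm_command(
  steps=[
    [[-0.2,0,0],0],
    [[-0.5,0,0],0],
    [[-0.7,0,0],0],
    [[-0.7,0,0],0],
  ],
)

```text
clock: 11.05
position: [0.6125, -0.0403, 0.1499]
eef_rot: [[0.019, 0.001, 1.0], [-0.006, 1.0, -0.001], [-1.0, -0.006, 0.019]]
wrist_force: [0.7, 0.2, -0.4]
gripper_width: 1.0
```

```bash
python3 - <<'E'
from h import *
st();C=cam("wrist")
a=arm.snapshot("wrist")
cv2.imwrite("pics/w10.png",a);st()
for P in [(.6053,-.0407,.032),(.6055,-.04,.047)]:print(pr(C,P))
E
```

```text
t 11.05 p [ 0.6125 -0.0403  0.1499] yaw(y axis) 89.96 w 1.0 F [ 0.7  0.2 -0.4] q [ -7.1  18.5  72.   -0.2  88.3 -97.1]
t 11.1 p [ 0.6113 -0.0402  0.1465] yaw(y axis) 89.97 w 1.0 F [-0.4 -0.8 -1.3] q [ -7.1  18.7  72.2  -0.2  88.3 -97.1]
[254.01014503 174.04251873]
[254.74798733 179.15429688]
```

View pics/w10.png

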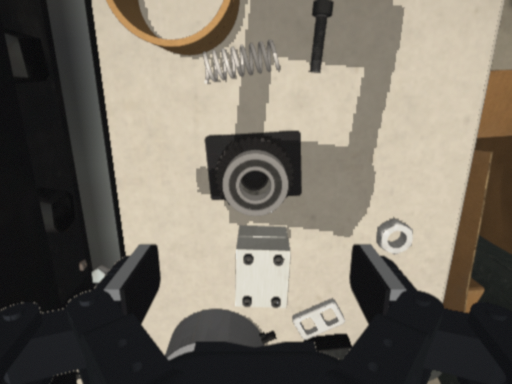

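Call:
arm_command(
  steps=[
    [[0,0.3,0.13],0],
    [[0,0.6,0.26],0],
    [[0.15,0.88,0.38],0],
    [[0.4,0.88,0.38],0],
    [[0.5,0.88,0.38],0],
    [[0.5,0.88,0.38],0],
  ],
  claw=0.4,
)

```text
clock: 11.7
position: [0.667, 0.0906, 0.0668]
eef_rot: [[0.006, 0.001, 1.0], [-0.006, 1.0, -0.001], [-1.0, -0.006, 0.006]]
wrist_force: [-0.7, -0.6, -0.2]
gripper_width: 0.701
```

```bash
python3 - <<'E'
from h import *
st();C=cam("wrist")
a=arm.snapshot("wrist");b=arm.snapshot("top")
cv2.imwrite("pics/w11.png",a);st();cv2.imwrite("pics/t11.png",cv2.resize(b[100:290,180:360],None,fx=3,fy=3,interpolation=2))
for P in [(.668,.0916,.014),(.6717,.0916,.014)]:print(pr(C,P))
E
```

```text
t 11.7 p [0.667  0.0906 0.0668] yaw(y axis) 89.94 w 0.701 F [-0.7 -0.6 -0.2] q [  4.8  32.3  63.7  -0.4  83.7 -85.1]
t 11.8 p [0.6696 0.0904 0.0723] yaw(y axis) 89.88 w 0.701 F [-0.3  0.6  1.3] q [  4.7  32.   63.5  -0.4  83.7 -85.1]
[255.3251667  213.29463756]
[255.31959548 218.69064949]
```

View pics/w11.png

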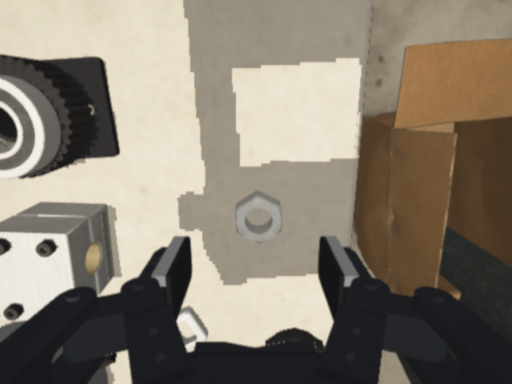

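View pics/t11.png

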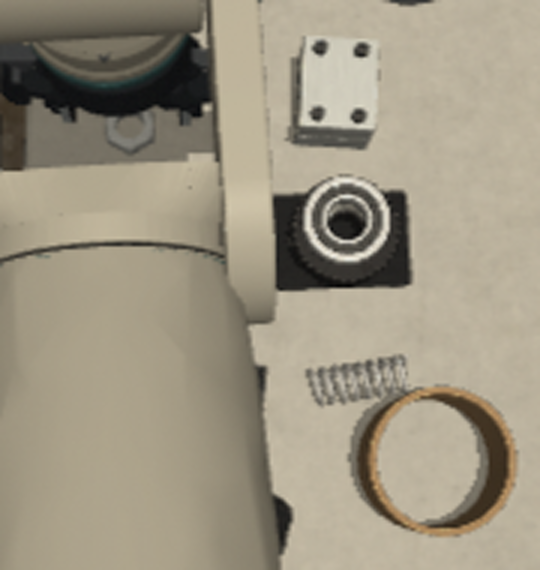

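```bash
python3 - <<'E'
from h import *
C=cam("top")
f=lambda X,Y:(180+X/3-.33,100+Y/3-.33)
print("bearing",up(C,*f(346,221),.047))
print("plate",np.mean([up(C,*f(*p),.006) for p in [(410,192),(412,284)]],0))
print("pulley bottom-most y283", up(C,*f(346,283),.020), "right", up(C,*f(403,235),.022),"left",up(C,*f(291,235),.022))
s=np.array([up(C,*f(*p),.055) for p in [(321,47),(363,50),(358,116),(317,113)]]);print("clamp",s.mean(0))
E
```

```text
bearing [ 0.60860015 -0.04102354  0.047     ]
plate [ 0.60668291 -0.08644894  0.006     ]
pulley bottom-most y283 [ 0.57502817 -0.04436558  0.02      ] right [ 0.60548081 -0.0790004   0.022     ] left [ 0.60359545 -0.00999083  0.022     ]
clamp [ 0.69208848 -0.0355088   0.055     ]
```

Call:
arm_command(
  steps=[
    [[0.2,0.018,-0.01],0],
    [[0.4,0.018,-0.01],0],
    [[0.46,0.018,-0.01],0],
    [[0.46,0.018,-0.01],0],
  ],
)

```text
clock: 12.2
position: [0.669, 0.0919, 0.0035]
eef_rot: [[0.014, 0.003, 1.0], [-0.006, 1.0, -0.003], [-1.0, -0.006, 0.014]]
wrist_force: [-0.3, 0.4, -0.1]
gripper_width: 0.699
```

Call:
arm_command(
  steps=[
    [[0,0,0],0],
    [[0,0,0],0],
    [[0,0,0],0],
    [[0,0,0],0],
  ],
  claw=-1,
)

```text
clock: 12.6
position: [0.6706, 0.0919, 0.0066]
eef_rot: [[0.019, 0.003, 1.0], [-0.006, 1.0, -0.003], [-1.0, -0.006, 0.019]]
wrist_force: [-1.2, -1.2, 7.3]
gripper_width: 0.316
```

Call:
arm_command(
  steps=[
    [[-0.2,0,0],0],
    [[-0.5,0,0],0],
    [[-0.75,0,0],0],
    [[-0.75,0,0],0],
  ],
)

```text
clock: 13.0
position: [0.6719, 0.0929, 0.1284]
eef_rot: [[0.032, 0.003, 0.999], [-0.004, 1.0, -0.003], [-0.999, -0.004, 0.032]]
wrist_force: [0.1, 0.3, 0.1]
gripper_width: 0.322
```

```bash
python3 - <<'E'
from h import *
st();C=cam("wrist")
a=arm.snapshot("wrist")
cv2.imwrite("pics/w12.png",a);st()
E
```

```text
t 13.0 p [0.6719 0.0929 0.1284] yaw(y axis) 89.82 w 0.322 F [0.1 0.3 0.1] q [  4.9  29.2  60.8  -0.4  88.2 -84.9]
t 13.05 p [0.6706 0.0927 0.1244] yaw(y axis) 89.82 w 0.319 F [-0.3 -0.1 -0.4] q [  4.9  29.4  61.   -0.4  88.1 -84.9]
```

View pics/w12.png

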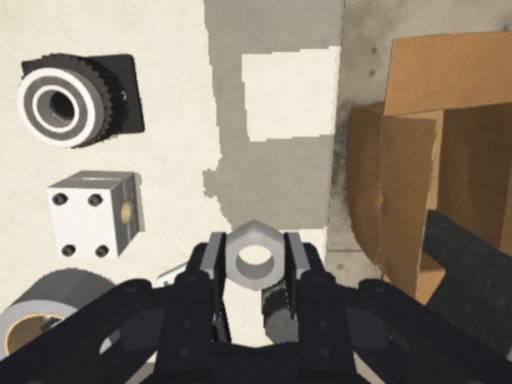

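```bash
python3 - <<'E'
from h import *
print(ray_tool(255,253,-.008)); C=cam("wrist")
print(np.mean([up(C,*p,.055) for p in [(60,200),(95,200),(101,251),(68,251)]],0))
o=st();print(o['eef_rot'])
E
```

```text
[-0.008       0.00103963 -0.00274887]
[ 0.68925453 -0.02937835  0.055     ]
t 13.05 p [0.6706 0.0927 0.1244] yaw(y axis) 89.82 w 0.319 F [-0.3 -0.1 -0.4] q [  4.9  29.4  61.   -0.4  88.1 -84.9]
[[ 0.02720613  0.00312882  0.99962495]
 [-0.00480886  0.99998394 -0.00299906]
 [-0.99961828 -0.00472546  0.02722074]]
```

Call:
arm_command(
  steps=[
    [[0,-0.28,0.05],0],
    [[0,-0.56,0.1],0],
    [[0,-0.85,0.15],0],
    [[0,-0.85,0.15],0],
    [[0,-0.85,0.15],0],
    [[0,-0.85,0.15],0],
  ],
)

```text
clock: 13.65
position: [0.6922, -0.0338, 0.1247]
eef_rot: [[0.026, 0.002, 1.0], [-0.004, 1.0, -0.002], [-1.0, -0.004, 0.026]]
wrist_force: [0.0, 1.1, -1.7]
gripper_width: 0.315
```

```bash
python3 - <<'E'
from h import *
st();C=cam("wrist")
a=arm.snapshot("wrist")
cv2.imwrite("pics/w13.png",a);st()
for x in(.688,.692):
  for y in (-.0355,-.031): print(x,y,pr(C,(x,y,.05)))
E
```

```text
t 13.65 p [ 0.6922 -0.0338  0.1247] yaw(y axis) 89.87 w 0.315 F [ 0.   1.1 -1.7] q [ -5.8  32.1  57.3  -0.1  89.2 -95.7]
t 13.7 p [ 0.6923 -0.0334  0.125 ] yaw(y axis) 89.91 w 0.32 F [ 0.4 -0.1 -0.1] q [ -5.8  32.1  57.2  -0.1  89.2 -95.7]
0.688 -0.0355 [251.4013608  193.17985769]
0.688 -0.031 [257.84722822 193.18454282]
0.692 -0.0355 [251.42326024 198.58802066]
0.692 -0.031 [257.83440219 198.59319528]
```

View pics/w13.png

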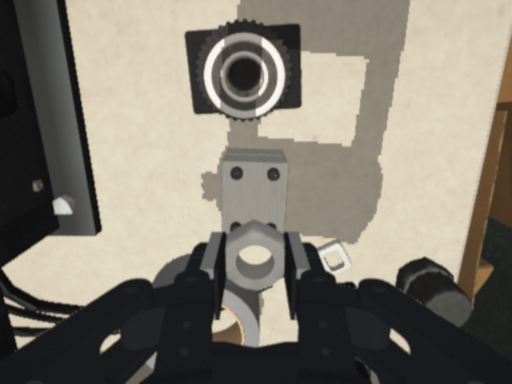

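Call:
arm_command(
  steps=[
    [[0.2,0,0],0],
    [[0.36,0,0],0],
    [[0.4,0,0],0],
    [[0.41,0,0],0],
    [[0.41,0,0],0],
  ],
)

```text
clock: 14.2
position: [0.6946, -0.0332, 0.0649]
eef_rot: [[0.028, 0.001, 1.0], [-0.005, 1.0, -0.001], [-1.0, -0.005, 0.028]]
wrist_force: [0.1, -0.2, 0.5]
gripper_width: 0.319
```

```bash
python3 - <<'E'
from h import *
C=cam("wrist");a=arm.snapshot("wrist")
cv2.imwrite("pics/w14.png",a);st()
E
```

```text
t 14.25 p [ 0.6948 -0.0333  0.0655] yaw(y axis) 89.94 w 0.323 F [-0.1 -0.5 -0.2] q [ -5.7  34.9  60.3  -0.1  83.2 -95.7]
```

View pics/w14.png

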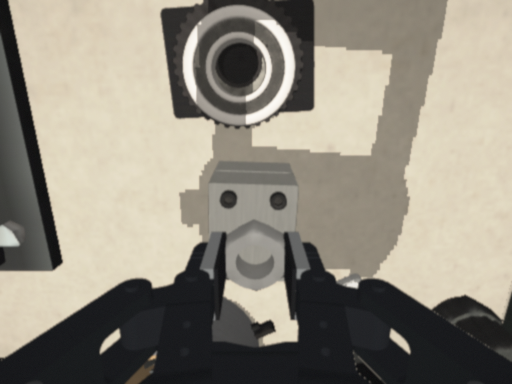

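```bash
python3 - <<'E'
from h import *
C=cam("wrist")
print(up(C,229,199,.055),up(C,278,200,.055),up(C,253,184,.05))
o=arm.observe();print(o['eef_rot']@ray_tool(255,253,-.008)+o['position'])
E
```

```text
[ 0.67226944 -0.04514075  0.055     ] [ 0.67273734 -0.02104879  0.055     ] [ 0.66606153 -0.03338376  0.05      ]
[ 0.69181674 -0.03227012  0.07339641]
```

Call:
arm_command(
  steps=[
    [[0.03,0,0.005],0],
    [[0.05,0,0.005],0],
    [[0.055,0,0.005],0],
    [[0.055,0,0.005],0],
  ],
)

```text
clock: 14.65
position: [0.6957, -0.0334, 0.057]
eef_rot: [[0.028, 0.001, 1.0], [-0.005, 1.0, -0.001], [-1.0, -0.005, 0.028]]
wrist_force: [-0.2, 0.9, -1.0]
gripper_width: 0.323
```

Call:
arm_command(
  steps=[
    [[0.01,0,0],0],
    [[0.015,0,0],0],
    [[0.015,0,0],0],
  ],
)

```text
clock: 14.95
position: [0.696, -0.0335, 0.0566]
eef_rot: [[0.03, 0.001, 1.0], [-0.005, 1.0, -0.001], [-1.0, -0.005, 0.03]]
wrist_force: [-4.5, 1.2, 6.9]
gripper_width: 0.322
```

Contact, so I release partway (claw 0) to stay clear, then lift.

Call:
arm_command(
  steps=[
    [[0,0,0],0],
    [[0,0,0],0],
    [[0,0,0],0],
    [[0,0,0],0],
  ],
  claw=0.2,
)

```text
clock: 15.35
position: [0.6959, -0.0335, 0.0563]
eef_rot: [[0.029, 0.001, 1.0], [-0.005, 1.0, -0.001], [-1.0, -0.005, 0.029]]
wrist_force: [0.5, -0.5, -0.0]
gripper_width: 0.6
```

Call:
arm_command(
  steps=[
    [[-0.2,0,0],0],
    [[-0.4,0,0],0],
    [[-0.5,0,0],0],
    [[-0.5,0,0],0],
  ],
)

```text
clock: 15.75
position: [0.695, -0.0333, 0.1344]
eef_rot: [[0.035, 0.001, 0.999], [-0.005, 1.0, -0.001], [-0.999, -0.005, 0.035]]
wrist_force: [0.3, -0.7, 0.7]
gripper_width: 0.601
```

```bash
python3 - <<'E'
from h import *
C=cam("wrist");a=arm.snapshot("wrist")
cv2.imwrite("pics/w15.png",a);st()
E
```

```text
t 15.8 p [ 0.6941 -0.0332  0.1318] yaw(y axis) 89.93 w 0.6 F [0.3 0.2 0. ] q [ -5.7  31.9  56.7  -0.1  89.6 -95.7]
```

View pics/w15.png

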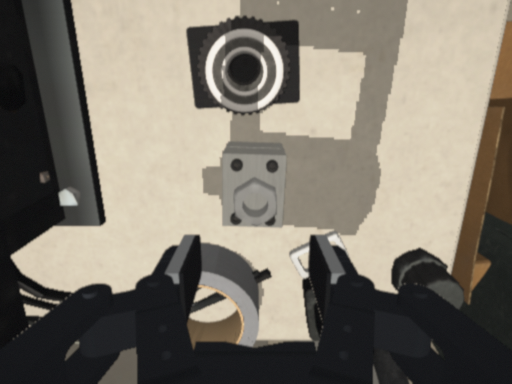

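```bash
python3 - <<'E'
from h import *
C=cam("wrist")
print("nut",up(C,256,200,.064),"bore",up(C,256,205,.057));print(np.mean([up(C,*p,.055) for p in[(237,164),(272,166),(235,220),(269,221)]],0))
a=cv2.imread("pics/w15.png")[130:240,190:320];cv2.imwrite("pics/w15z.png",cv2.resize(a,None,fx=5,fy=5,interpolation=2))
E
```

```text
nut [ 0.69276283 -0.03172154  0.064     ] bore [ 0.69905027 -0.03172015  0.057     ]
[ 0.69117442 -0.03369345  0.055     ]
```

View pics/w15z.png

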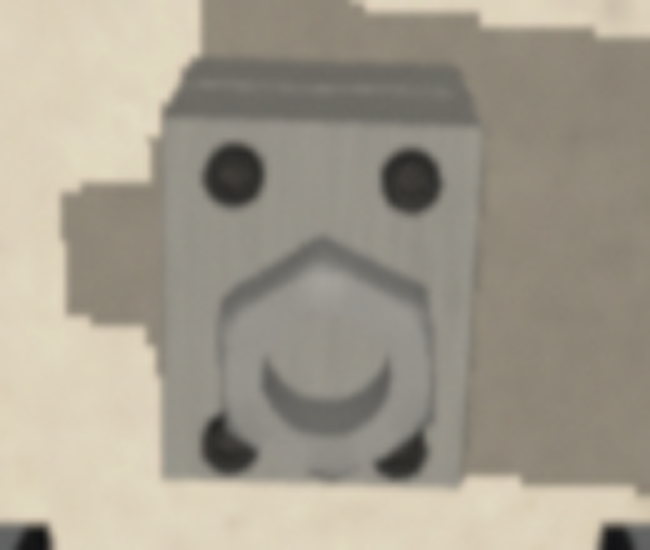

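```bash
python3 - <<'E'
from h import *
C=cam("wrist")
f=lambda X,Y,z:up(C,190+X/5-.4,130+Y/5-.4,z).round(4)
print("nut front bottom corner",f(323,238,.05),"nut top c",f(324,262,.064),f(325,474,.064))
print("clamp",f(320,122,.05),f(315,483,.05))
print("sideflats",f(220,300,.064),f(432,300,.064))
E
```

```text
nut front bottom corner [ 0.6806 -0.033   0.05  ] nut top c [ 0.68   -0.0328  0.064 ] [ 0.7109 -0.0327  0.064 ]
clamp [ 0.6639 -0.0334  0.05  ] [ 0.7186 -0.0342  0.05  ]
sideflats [ 0.6854 -0.0468  0.064 ] [ 0.6853 -0.0183  0.064 ]
```

Call:
arm_command(
  steps=[
    [[-0.05,0.11,-0.2],0.09],
    [[-0.1,0.22,-0.4],0.18],
    [[-0.1,0.33,-0.6],0.27],
    [[-0.1,0.44,-0.83],0.36],
    [[-0.1,0.44,-0.83],0.45],
    [[-0.1,0.44,-0.83],0.5],
    [[-0.1,0.44,-0.83],0.5],
  ],
)

```text
clock: 16.5
position: [0.5682, 0.0332, 0.1405]
eef_rot: [[0.028, 0.708, 0.706], [-0.005, 0.706, -0.708], [-1.0, 0.016, 0.023]]
wrist_force: [-0.4, -0.1, -0.5]
gripper_width: 0.603
```

Call:
arm_command(
  steps=[
    [[0,-0.08,-0.3],0.09],
    [[0,-0.16,-0.6],0.18],
    [[0,-0.26,-0.91],0.27],
    [[0.1,-0.26,-0.91],0.36],
    [[0.3,-0.26,-0.91],0.45],
    [[0.38,-0.26,-0.91],0.5],
    [[0.38,-0.26,-0.91],0.5],
    [[0.38,-0.26,-0.91],0.5],
  ],
)

```text
clock: 17.3
position: [0.4457, 0.1019, 0.0794]
eef_rot: [[0.026, 1.0, 0.002], [-0.005, 0.002, -1.0], [-1.0, 0.026, 0.005]]
wrist_force: [-0.4, 0.0, -0.7]
gripper_width: 0.596
```

```bash
python3 - <<'E'
from h import *
C=cam("wrist");o=st();a=arm.snapshot("wrist");b=arm.snapshot("top")
cv2.imwrite("pics/w16.png",a);cv2.imwrite("pics/t16.png",cv2.resize(b[95:215,245:345],None,fx=6,fy=6,interpolation=2)[:600]);cv2.imwrite("pics/t16f.png",b)
print(o['eef_rot'].round(3),pr(C,(.4445,.1,.034)))
E
```

```text
t 17.3 p [0.4457 0.1019 0.0794] yaw(y axis) 0.12 w 0.596 F [-0.4  0.  -0.7] q [  8.6  -2.9 103.9  -0.5  77.5   8.6]
[[ 0.026  1.     0.002]
 [-0.005  0.002 -1.   ]
 [-1.     0.026  0.005]] [250.93591332 219.63796059]
```

View pics/w16.png

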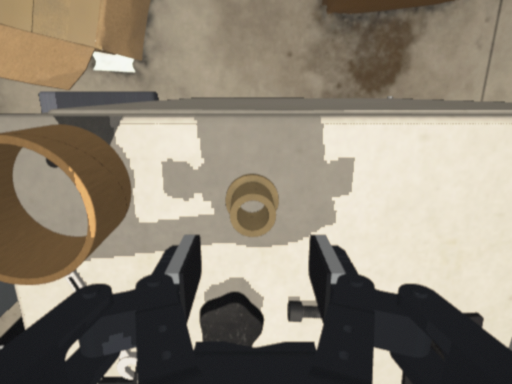

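View pics/t16.png

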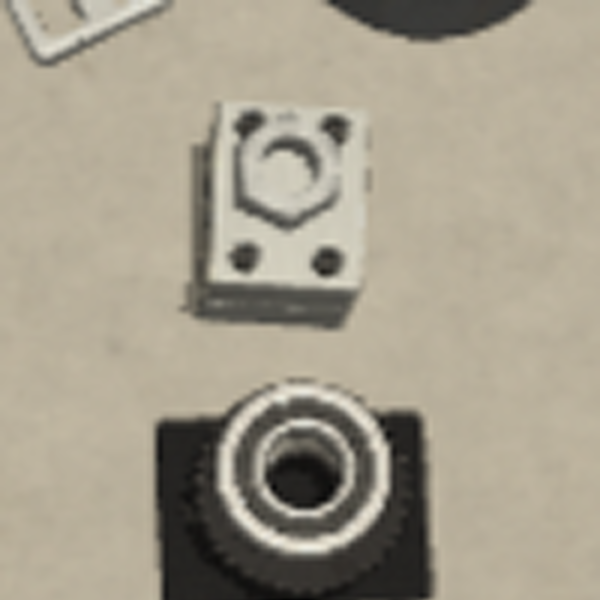

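```bash
python3 - <<'E'
from h import *
C=cam("top")
f=lambda X,Y,z:up(C,245+X/6-.4,95+Y/6-.4,z).round(4)
print("nut top",f(288,167,.064),"corners front",f(288,209,.064),"bottomcorner",f(289,228,.05))
print("clamp heads",np.mean([f(*p,.055) for p in[(250,124),(336,126),(327,261),(244,257)]],0),"edges",f(293,103,.05),f(284,286,.05))
print("bearing",f(303,469,.047))
W=cam("wrist");print("bush",up(W,252,211,.034))
E
```

```text
nut top [ 0.6975 -0.0339  0.064 ] corners front [ 0.6846 -0.0341  0.064 ] bottomcorner [ 0.6827 -0.0359  0.05  ]
clamp heads [ 0.692525 -0.0353    0.055   ] edges [ 0.7218 -0.0366  0.05  ] [ 0.6648 -0.0346  0.05  ]
bearing [ 0.6096 -0.0412  0.047 ]
bush [0.44595857 0.10541409 0.034     ]
```

Call:
arm_command(
  steps=[
    [[0.2,-0.015,0],0],
    [[0.4,-0.015,0],0],
    [[0.45,-0.015,0],0],
    [[0.45,-0.015,0],0],
    [[0.45,-0.015,0],0],
  ],
)

```text
clock: 17.9
position: [0.4472, 0.1018, 0.0145]
eef_rot: [[0.031, 1.0, 0.001], [-0.004, 0.001, -1.0], [-1.0, 0.031, 0.004]]
wrist_force: [0.8, 0.2, -0.1]
gripper_width: 0.602
```

Call:
arm_command(
  steps=[
    [[0,0,0],0],
    [[0,0,0],0],
    [[0,0,0],0],
    [[0,0,0],0],
  ],
  claw=-1,
)

```text
clock: 18.3
position: [0.4484, 0.102, 0.0166]
eef_rot: [[0.034, 0.999, 0.001], [-0.004, 0.002, -1.0], [-0.999, 0.034, 0.004]]
wrist_force: [-2.8, 0.2, 7.6]
gripper_width: 0.302
```

Call:
arm_command(
  steps=[
    [[-0.2,0,0],0],
    [[-0.5,0,0],0],
    [[-0.7,0,0],0],
    [[-0.7,0,0],0],
  ],
)

```text
clock: 18.7
position: [0.4475, 0.1029, 0.1274]
eef_rot: [[0.044, 0.999, 0.002], [-0.002, 0.002, -1.0], [-0.999, 0.044, 0.002]]
wrist_force: [0.6, -0.2, -0.8]
gripper_width: 0.304
```

```bash
python3 - <<'E'
from h import *
o=st();a=arm.snapshot("wrist")
cv2.imwrite("pics/w17.png",a);print(o['eef_rot'].round(3));st()
E
```

```text
t 18.7 p [0.4475 0.1029 0.1274] yaw(y axis) 0.1 w 0.304 F [ 0.6 -0.2 -0.8] q [  8.7  -6.4 101.4  -0.5  82.4   8.6]
[[ 0.044  0.999  0.002]
 [-0.002  0.002 -1.   ]
 [-0.999  0.044  0.002]]
t 18.75 p [0.4462 0.1027 0.1245] yaw(y axis) 0.09 w 0.299 F [-0.7  0.4 -2.4] q [  8.6  -6.2 101.6  -0.5  82.3   8.6]
```

View pics/w17.png

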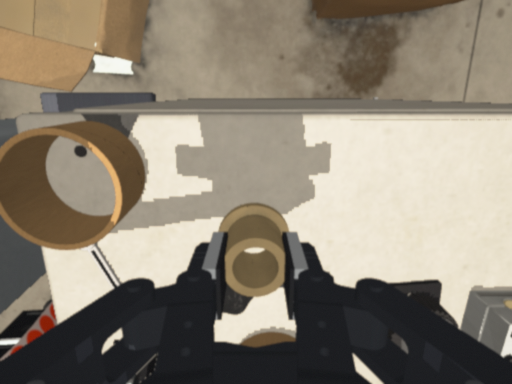

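Call:
arm_command(
  steps=[
    [[0,0.28,0.09],0],
    [[0,0.56,0.18],0],
    [[0,0.83,0.28],0],
    [[0,0.83,0.28],0],
    [[0,0.83,0.28],0],
  ],
)

```text
clock: 19.25
position: [0.5701, 0.0605, 0.1272]
eef_rot: [[0.036, 0.999, 0.001], [-0.003, 0.001, -1.0], [-0.999, 0.036, 0.003]]
wrist_force: [-0.7, -0.1, -1.8]
gripper_width: 0.3
```

```bash
python3 - <<'E'
from h import *
o=st();print(o['eef_rot'].round(3))
E
```

```text
t 19.25 p [0.5701 0.0605 0.1272] yaw(y axis) 0.05 w 0.3 F [-0.7 -0.1 -1.8] q [ 2.5 12.4 82.  -0.3 83.6  2.5]
[[ 0.036  0.999  0.001]
 [-0.003  0.001 -1.   ]
 [-0.999  0.036  0.003]]
```

Call:
arm_command(
  steps=[
    [[0,0.28,0.09],0],
    [[0,0.56,0.18],0],
    [[0,0.8,0.28],0],
    [[0,0.8,0.28],0],
    [[0,0.8,0.28],0],
  ],
)

```text
clock: 19.75
position: [0.6892, 0.019, 0.1303]
eef_rot: [[0.033, 0.999, 0.001], [-0.003, 0.001, -1.0], [-0.999, 0.033, 0.003]]
wrist_force: [-0.8, -0.2, -1.9]
gripper_width: 0.303
```

```bash
python3 - <<'E'
from h import *
o=st();C=cam("wrist");a=arm.snapshot("wrist")
cv2.imwrite("pics/w18.png",a);print(o['eef_rot'].round(3));print(pr(C,(.694,.0175,0)),pr(C,(.692,-.0345,.05)))
E
```

```text
t 19.75 p [0.6892 0.019  0.1303] yaw(y axis) 0.06 w 0.303 F [-0.8 -0.2 -1.9] q [-1.4 30.9 58.2 -0.1 89.  -1.5]
[[ 0.033  0.999  0.001]
 [-0.003  0.001 -1.   ]
 [-0.999  0.033  0.003]]
[255.42825273 182.88981492] [254.83110345 265.39920142]
```

View pics/w18.png

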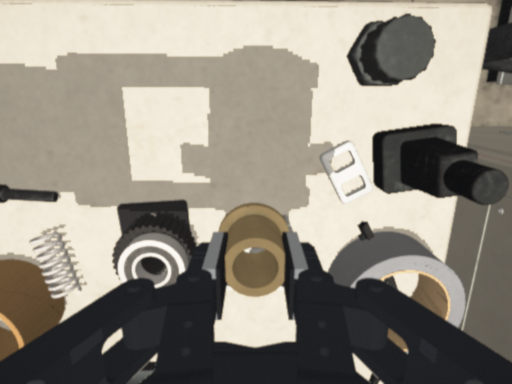

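Call:
arm_command(
  steps=[
    [[0.25,0.01,0.01],0],
    [[0.5,0.01,0.01],0],
    [[0.65,0.01,0.01],0],
    [[0.69,0.01,0.01],0],
    [[0.69,0.01,0.01],0],
  ],
)

```text
clock: 20.3
position: [0.6932, 0.0183, 0.0282]
eef_rot: [[0.034, 0.999, 0.002], [-0.003, 0.002, -1.0], [-0.999, 0.034, 0.003]]
wrist_force: [-0.2, -0.3, -0.6]
gripper_width: 0.297
```

```bash
python3 - <<'E'
from h import *
o=st();C=cam("wrist");a=arm.snapshot("wrist");b=arm.snapshot("scene")
cv2.imwrite("pics/w19.png",a);print(o['eef_rot'].round(3));st()
cv2.imwrite("pics/s19.png",cv2.resize(b[110:260,120:320],None,fx=4,fy=4,interpolation=2))
E
```

```text
t 20.3 p [0.6932 0.0183 0.0282] yaw(y axis) 0.13 w 0.297 F [-0.2 -0.3 -0.6] q [-1.5 36.4 62.5 -0.1 79.1 -1.6]
[[ 0.034  0.999  0.002]
 [-0.003  0.002 -1.   ]
 [-0.999  0.034  0.003]]
t 20.4 p [0.6949 0.018  0.0307] yaw(y axis) 0.12 w 0.3 F [ 0.8 -0.1 -0.1] q [-1.5 36.3 62.4 -0.1 79.1 -1.6]
```

View pics/w19.png

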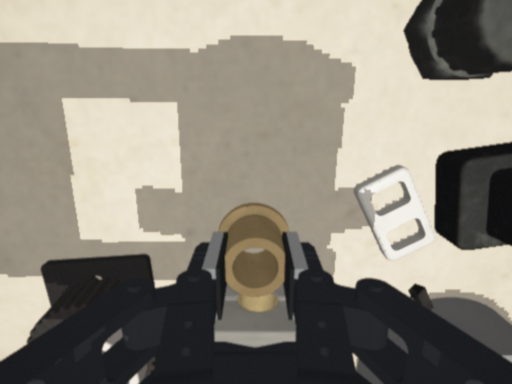

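View pics/s19.png

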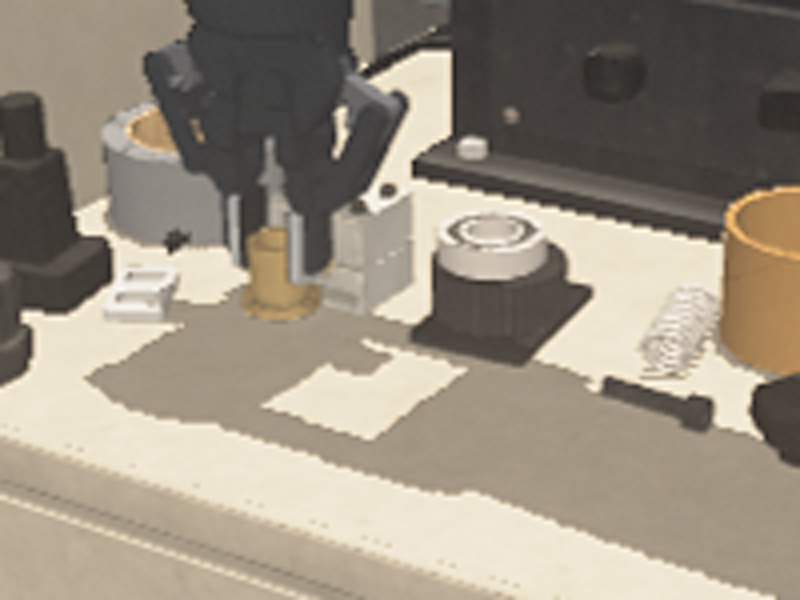

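Call:
arm_command(
  steps=[
    [[0.03,-0.005,0],0],
    [[0.06,-0.005,0],0],
    [[0.075,-0.005,0],0],
    [[0.08,-0.005,0],0],
    [[0.08,-0.005,0],0],
  ],
)

```text
clock: 20.9
position: [0.6945, 0.0179, 0.0183]
eef_rot: [[0.037, 0.999, 0.002], [-0.003, 0.002, -1.0], [-0.999, 0.037, 0.003]]
wrist_force: [0.3, 0.0, -1.4]
gripper_width: 0.301
```

Call:
arm_command(
  steps=[
    [[0.01,0,0],0],
    [[0.02,0,0],0],
    [[0.02,0,0],0],
  ],
)

```text
clock: 21.2
position: [0.6949, 0.0179, 0.0168]
eef_rot: [[0.038, 0.999, 0.002], [-0.003, 0.002, -1.0], [-0.999, 0.038, 0.003]]
wrist_force: [-3.3, 0.8, 5.5]
gripper_width: 0.305
```

Contact. Releasing the bush partway and lifting.

Call:
arm_command(
  steps=[
    [[0,0,0],0],
    [[0,0,0],0],
    [[0,0,0],0],
  ],
  claw=0.1,
)

```text
clock: 21.5
position: [0.695, 0.0179, 0.0167]
eef_rot: [[0.038, 0.999, 0.002], [-0.003, 0.002, -1.0], [-0.999, 0.038, 0.003]]
wrist_force: [-0.1, -0.0, -0.6]
gripper_width: 0.548
```

Call:
arm_command(
  steps=[
    [[-0.2,-0.01,0],0],
    [[-0.5,-0.01,0],0],
    [[-0.8,-0.01,0],0],
    [[-0.85,0,0],0],
    [[-0.85,0,0],0],
  ],
)

```text
clock: 22.0
position: [0.6912, 0.0182, 0.147]
eef_rot: [[0.044, 0.999, 0.002], [-0.003, 0.002, -1.0], [-0.999, 0.044, 0.003]]
wrist_force: [1.0, 1.2, -0.8]
gripper_width: 0.549
```

```bash
python3 - <<'E'
from h import *
o=st();C=cam("wrist");a=arm.snapshot("wrist")
cv2.imwrite("pics/w20.png",a);print(o['eef_rot'].round(3));st()
E
```

```text
t 22.0 p [0.6912 0.0182 0.147 ] yaw(y axis) 0.11 w 0.549 F [ 1.   1.2 -0.8] q [-1.5 30.3 57.2 -0.1 90.  -1.6]
[[ 0.044  0.999  0.002]
 [-0.003  0.002 -1.   ]
 [-0.999  0.044  0.003]]
t 22.05 p [0.6902 0.0182 0.144 ] yaw(y axis) 0.11 w 0.546 F [-0.5  1.  -0.8] q [-1.5 30.4 57.4 -0.1 90.  -1.6]
```

View pics/w20.png

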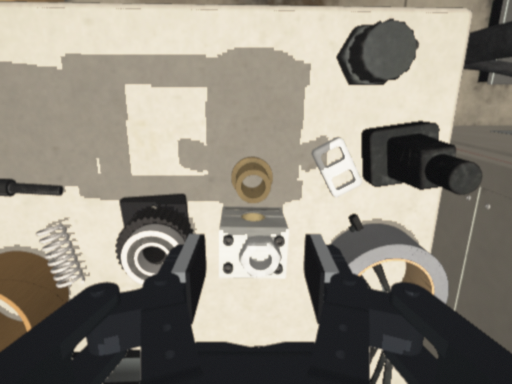

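Call:
arm_command(
  steps=[
    [[0,-0.3,-0.2],0],
    [[0,-0.6,-0.4],0],
    [[0,-0.9,-0.6],0],
    [[0,-1,-0.8],0],
    [[0,-1,-0.8],0],
  ],
)

```text
clock: 22.55
position: [0.5362, 0.1412, 0.1351]
eef_rot: [[0.034, 0.999, 0.006], [-0.002, 0.007, -1.0], [-0.999, 0.034, 0.003]]
wrist_force: [2.1, -0.2, -0.0]
gripper_width: 0.553
```

```bash
python3 - <<'E'
from h import *
o=st();b=arm.snapshot("top");s=arm.snapshot("scene");st()
cv2.imwrite("pics/t21.png",cv2.resize(b[95:195,235:335],None,fx=6,fy=6,interpolation=2)[:600])
cv2.imwrite("pics/s21.png",cv2.resize(s[110:260,120:320],None,fx=4,fy=4,interpolation=2))
E
```

```text
t 22.55 p [0.5362 0.1412 0.1351] yaw(y axis) 0.37 w 0.553 F [ 2.1 -0.2 -0. ] q [11.2  9.2 84.7 -0.5 84.3 10.9]
t 22.65 p [0.5389 0.1384 0.1359] yaw(y axis) 0.22 w 0.546 F [-0.2  0.6  0.4] q [10.9  9.4 84.4 -0.6 84.3 10.7]
```

View pics/t21.png

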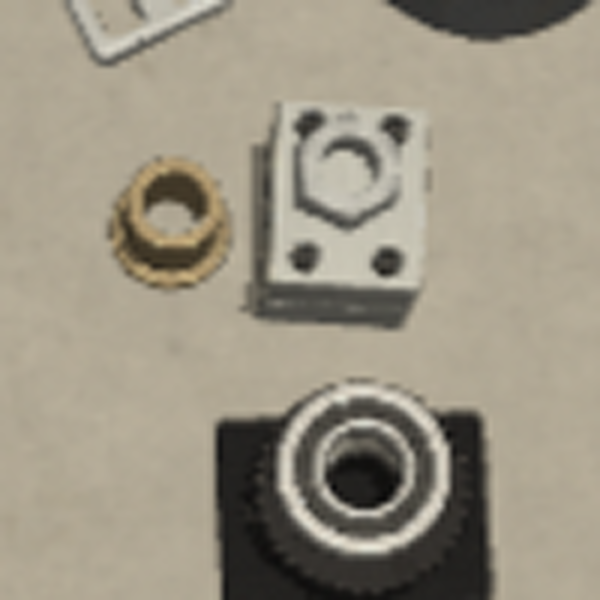

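View pics/s21.png

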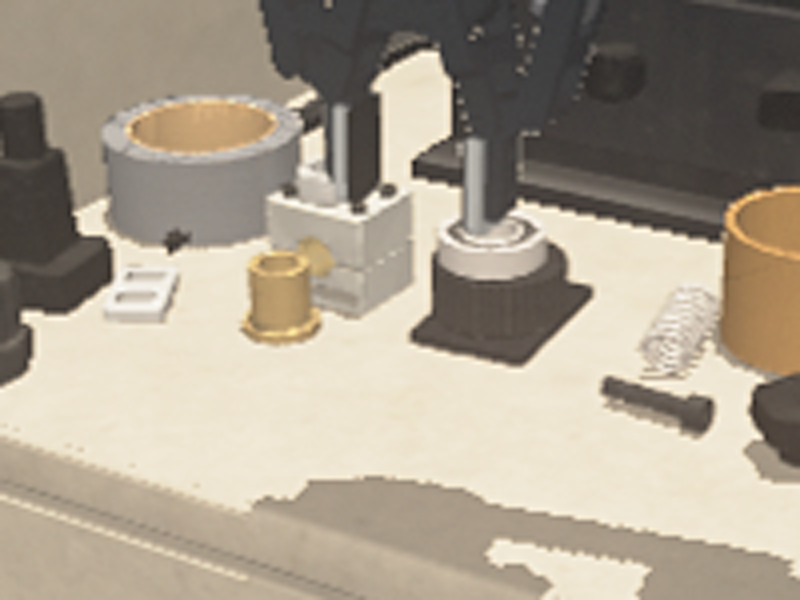

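```bash
python3 - <<'E'
from h import *
C=cam("top")
f=lambda X,Y,z:up(C,235+X/6-.4,95+Y/6-.4,z).round(4)
print("bush top",f(174,205,.034),"flange bottom-most/left/right",f(170,288,.004),f(111,232,.006),f(231,232,.006))
h=np.array([f(*p,.055) for p in[(311,124),(396,127),(388,261),(304,257)]]);c=h.mean(0);print("heads",c)
t=np.array([f(*p,.05) for p in[(278,102),(427,110),(416,290),(268,281)]]);c2=t.mean(0);print("top",c2)
ex=(t[1]+t[2]-t[0]-t[3]);ex=ex[:2]/np.linalg.norm(ex[:2]);ey=(t[0]+t[1]-t[2]-t[3]);print(ex,ey/np.linalg.norm(ey))
print("nut top",f(348,168,.064),"nut bottom corner",f(350,229,.05),"side",f(295,175,.06),f(402,175,.06))
print("bearing",f(363,467,.047))
E
```

```text
bush top [0.6928 0.0164 0.034 ] flange bottom-most/left/right [0.6742 0.016  0.004 ] [0.6913 0.0351 0.006 ] [ 0.6925 -0.0029  0.006 ]
heads [ 0.69245 -0.03545  0.055  ]
top [ 0.69285  -0.035275  0.05    ]
[-0.02668682 -0.99964384] [ 0.99896116 -0.04556978  0.        ]
nut top [ 0.6972 -0.0339  0.064 ] nut bottom corner [ 0.6824 -0.0362  0.05  ] side [ 0.6957 -0.0185  0.06  ] [ 0.6967 -0.0505  0.06  ]
bearing [ 0.6102 -0.0412  0.047 ]
```

```bash
python3 - <<'E'
from h import *
st();print(arm.finish_job())
E
```

```text
t 22.65 p [0.5389 0.1384 0.1359] yaw(y axis) 0.22 w 0.546 F [-0.2  0.6  0.4] q [10.9  9.4 84.4 -0.6 84.3 10.7]
the job is handed in; nothing more can be done
None
```

All four parts are placed and the job is handed in. The robot clock read 22.65 s, and the arm was clear of everything. `finish_job` gives no verdict, so these are my own last measurements.

| Part | Measured position | Tolerance |
|---|---|---|
| Pulley on plate | centres about 2–4 mm apart | 12 mm |
| Bearing on pulley | centres about 2–4 mm apart | 10 mm |
| Nut on clamp top | flat between the screw heads, 4.5–6.5 mm off centre, away from the robot | 10 mm |
| Bush | upright on its flange, about 51 mm left of the clamp's centre, within about 2 mm of the bore line | 39–80 mm; 12 mm |

- **Nut:** it is the least centred part, because my wrist-camera reading of its place in the grip was about 2 mm out. I left it, since re-gripping next to the bush risked more than it would gain.
- **Camera disagreement:** the wrist and top cameras differed by 2–8 mm, worst near the edges of the wrist picture. I relied mainly on the top view and on views with the part near the middle of the picture.
- **Bystanders:** the last pictures show the plate, clamp, cap screw and coil spring looking undisturbed. I re-measured only the clamp at the end (within about 1 mm of its start) and judged the other three by eye.

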